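Put the scale's weight set away in its tray

TASK

Put the weight set away: stand each of the three brass weights with a knob on top in the well of the wooden weight tray that is cut for its size (largest weight in the widest well, smallest in the narrowest), and lay the tweezers that lie just beyond the tray flat in the groove behind the tray's front lip. Leave the two plain sample discs and everything else where they are.

Things in the scene. Friction and masses are not known exactly. Their poses are not given: they have to be found in the camera images.
- weight_large: largest brass weight: round body 30 mm in diameter with a narrow knob on top, 34 mm high in all, 0.2 kg, standing upright. Origin: centre of its underside; z up. Grip it round the body (its sides are upright up to about half its height; they lean inward above).
- weight_medium: middle brass weight, same shape: 24 mm in diameter, 27 mm high, 0.1 kg. Origin: centre of its underside.
- weight_small: smallest brass weight, same shape: 19 mm in diameter, 22 mm high, 0.05 kg. Origin: centre of its underside.
- tweezers: plain steel tweezers lying flat on the desk just beyond the tray, seen from the robot (not the other pair, far off to the left), 128 mm long along their own y axis, 14 mm wide along x at the most (about 12 mm where they are gripped, at the middle), 8 mm high, 20 g. Origin: middle of their underside.
- weight_tray: dark wooden tray fixed on the desk, x -55..53, y +-88 mm, rim 24 mm high; origin on its underside, +x from groove to wells. Behind the front lip (edge at -x, 6 mm thick, top z 24 mm) the tweezer groove runs along y: 36 mm wide (x -49..-13), 162 mm long (y +-81), 6 mm deep, grey floor at z 18 mm. Behind it, pockets at x 19, y -54, 0, 54 mm hold the three well blocks in any order.
- well_wide: pale wooden block, 51 x 51 x 22 mm, fixed in the tray, with the widest round well in its top: 43 mm in diameter, 8 mm deep, for the largest weight. Origin: centre of the block's underside, 4 mm over the desk; well centred over it, floor at z = 14 mm, mouth at z = 22 mm in this frame (18 and 26 mm over the desk).
- well_middle: the same block with a well of 35 mm in diameter, 8 mm deep, for the middle weight. Origin and heights as for the widest.
- well_narrow: the same block with the narrowest well, 27 mm in diameter, 8 mm deep, for the smallest weight. Origin and heights as for the widest.
- disc_gold: bystander: flat gold-coloured sample disc, 24 mm in diameter, 8 mm high, without a knob, lying among the weights. Origin: centre of its underside. It stays where it is.
- disc_silver: bystander: flat grey metal sample disc, 21 mm in diameter, 8 mm high. Origin: centre of its underside. It stays where it is.

How it is judged:
By the outcome, as a careful person would: the job done as asked, in the order asked, and still so for the second after the job is handed in, with the robot touching nothing.
It also fails if it takes over 93 s, if anything falls off the work surface, if the arm or the gripper's body presses on something with over 40 N, if the wrist force passes 120 N, or if a joint passes its speed limit or range.

ROBOT

A 6-joint arm with a two-finger parallel gripper is mounted at the origin on a cart in front of the work surface, level with it; the furniture and walls round the work are solid. World frame = base frame: x ahead of the robot, y to its left, z up, the work surface at z = 0. Lengths are in mm, angles in rad, forces in N, time in s.
With the tool pointing down it reaches from about 400 to 925 mm from the base axis. Payload 12.5 kg.
Tool frame: the origin (TCP) lies midway between the tips of the shut fingers; the grasp point (between the pads) lies 19 mm behind it; z points along the fingers, y is the direction in which the jaws open and shut (so a half turn about z gives the same grasp; the last joint's range is limited). The gripper opens to 95 mm and grips with 3 to 60 N. Pads are 20 mm wide; open, the fingers measure 119 mm over their backs; the gripper's body (75 mm by 180 mm) begins 59 mm behind the grasp point.
Start: joints at [1.223, 0.491, 1.559, -0, 1.092, -0.106], TCP at [149.638, 606.84, 214.661] pointing down, gripper open.
Joint ranges: [-3.1, 3.1], [-0.84, 2.19], [0.05, 2.79], [-1.13, 4.28], [0.06, 2.93], [-2.69, 2.69]. Speed limits (rad/s): [2.22, 2.22, 2.79, 3.14, 3.14, 3.14].

INTERFACE

Orientations are given as a rotation vector (axis times angle).
In Python, from workcell import env, capture, find_in, place_of gives the robot as it stands.
- The arm moves only by the tool servo_tool, never from a script. Its argument "motion" is a list of rows, each an object with "slide": the shift along the tool's x, y, z in m, a list of three; "spin": the turn about the tool's z in rad. In form: [{"slide": [x, y, z], "spin": spin}, ...]. A call has 1 to 12 rows; each row is the pose to reach, as a shift and turn from the pose measured when the call began, along the tool's axes at that moment; what a row does not reach only later rows make up. A row lasts 1/12 s, in which the tool goes at most 41.7 mm and 7.16 degrees, less where a joint would pass 70% of its speed; a pose out of reach is approached as far as the arm can. A call with a gripper value outside its range is refused whole. "grip" is the finger opening in m, from 0 to 0.0951, set as the call begins (left out, the last holds). The fingers move at their own pace and stop on an object; "squeeze" is the grip in N (left out, the last holds). Time passes only in rows, so rows that repeat a pose let the fingers close. It gives the time, the measured TCP pose, the force and the opening at its end, in the units of the state.
- env.get_state(): the state, without advancing time (a new reading comes with each control period).
- capture(name): name is "side" or "top"; returns a dict with "pixels" (420x560x3 uint8, red, green, blue), "mtx" (3x3 intrinsics, pixels), "R" (3x3) and "t" (3): a world point X has camera coordinates R X + t. Camera axes: x right, y down, z forward; pixel columns grow to the right and rows downward; lengths in mm; the calibration is good to about 2 mm. A picture is of the moment at which its call begins. There is no depth.
- env.job_done(): hands the job in, once; it reports no verdict.
Trained networks look in the newest picture that a camera, given by its name, has taken for a name from the list of things; names that differ only in an ending like _2 or _b are one class to them, and where a whole thing is asked for, a point or a joint stands for the part that bears it (a point fixed in the world has none). Each returns a list of dicts, best first, with "conf" (0 to 1); they miss things now and then, are a little off and sometimes report something else, mostly with a low value. They report only what shows in the picture. A call takes as long as a camera call.
- find_in(name, camera): "point" ([column, row] in pixels, amid what is visible of it).
- place_of(name, camera): "point" ([column, row] in pixels: a listed point, or the origin of a listed thing).
The state is a dict: "time_s": time; "joints": joint angles; "joint_vel": joint speeds; "tau": joint torques, N m; "tcp_pos": TCP position; "tool_rot": TCP orientation; "force": force on the tool from outside, world axes, zero at the start; "moment": the same for the moment, N m; "grip_width": finger opening in mm.
Only numpy, scipy, OpenCV 4.12 (cv2) and the standard library are available. Lean on these libraries where they do the work, as an engineer would, in place of code of your own. Each camera call takes 0.05 s, during which the arm holds its last target.

## Working session

There is one attempt and no reset: what is moved stays moved. The work goes in short steps, Python scripts to look and compute and a tool call to move; the robot and the scene stay as the last step left them, time stands still between calls to the robot, and variables do not carry over. Pictures are saved under pics/ and viewed, and the job is handed in when it is done.

Besides the shell and the picture viewer there is one more tool, called after ">>>" by a JSON object that holds its "api" and its "payload". servo_tool: Moves the arm, as the interface text tells. Its arguments: {"type":"object","properties":{"motion":{"type":"array"},"grip":{"type":"number"},"squeeze":{"type":"number"}},"required":["motion"]}

```bash
mkdir -p pics; ls; cat > h.py <<'E'
import numpy as np, cv2
from workcell import env, capture, find_in, place_of
def ray(c,px):
    K=np.array(c["mtx"]);R=np.array(c["R"]);t=np.array(c["t"])
    d=R.T@np.linalg.inv(K)@np.array([px[0],px[1],1.]);o=-R.T@t
    return o,d
def atz(c,px,z):
    o,d=ray(c,px); return o+d*(z-o[2])/d[2]
def proj(c,X):
    p=np.array(c["mtx"])@(np.array(c["R"])@np.array(X)+np.array(c["t"])); return p[:2]/p[2]
def save(c,n): cv2.imwrite("pics/"+n+".png",cv2.cvtColor(np.array(c["pixels"]),cv2.COLOR_RGB2BGR))
Z={"weight_large":0,"weight_medium":0,"weight_small":0,"tweezers":0,"weight_tray":0,"well_wide":4,"well_middle":4,"well_narrow":4,"disc_gold":0,"disc_silver":0}
E
python3 - <<'E'
from h import *
for cam in("top","side"):
    c=capture(cam);save(c,cam+"0")
    print(cam,(-np.array(c["R"]).T@np.array(c["t"])).round(0))
    for n,z in Z.items():
        r=place_of(n,cam)
        print(n,[(np.round(q["point"],1).tolist(),round(q["conf"],2),atz(c,q["point"],z).round(1)[:2].tolist()) for q in r[:3]])
s=env.get_state();print({k:np.round(s[k],3).tolist() for k in s})
E
```

```text
pics
top [425. 229. 867.]
weight_large [([202.3, 258.0], 0.78, [468.2, 397.6]), ([333.2, 252.1], 0.6, [479.0, 151.2])]
weight_medium [([202.7, 214.2], 0.59, [551.7, 399.1])]
weight_small [([244.1, 262.3], 0.5, [460.1, 318.5])]
tweezers [([300.8, 162.9], 0.76, [651.5, 210.9]), ([205.1, 214.4], 0.6, [551.3, 394.5]), ([305.5, 251.0], 0.22, [481.1, 203.1])]
weight_tray [([331.9, 261.4], 0.6, [461.7, 153.9])]
well_wide [([304.2, 253.3], 0.72, [476.6, 205.7])]
well_middle [([357.6, 241.8], 0.96, [498.0, 105.6])]
well_narrow [([330.4, 249.1], 0.89, [484.4, 156.7]), ([243.4, 263.5], 0.29, [457.7, 319.4])]
disc_gold [([245.6, 225.3], 0.45, [530.1, 316.6])]
disc_silver [([241.0, 185.5], 0.63, [607.4, 326.4])]
side [297. 895. 561.]
weight_large [([280.5, 277.9], 0.71, [529.2, 317.7]), ([297.0, 323.3], 0.56, [468.8, 400.3])]
weight_medium [([242.5, 308.0], 0.72, [556.8, 403.5]), ([326.2, 289.5], 0.3, [451.5, 314.6])]
weight_small [([323.9, 288.9], 0.54, [455.3, 314.8])]
tweezers [([245.8, 222.9], 0.59, [648.3, 200.8])]
weight_tray [([346.9, 231.0], 0.72, [464.9, 150.7])]
well_wide [([331.0, 247.0], 0.8, [476.3, 212.5])]
well_middle [([339.7, 212.1], 0.87, [493.8, 102.3])]
well_narrow [([335.4, 227.8], 0.66, [486.2, 154.7])]
disc_gold [([278.7, 278.2], 0.66, [531.7, 319.5])]
disc_silver [([236.3, 273.4], 0.54, [601.0, 336.0])]
{'time_s': 1.1, 'joints': [1.223, 0.491, 1.559, 0.0, 1.092, -0.106], 'joint_vel': [-0.0, -0.001, 0.0, 0.001, 0.001, 0.002], 'tau': [0.003, -61.247, -25.844, 0.069, 0.044, 0.0], 'tcp_pos': [149.652, 606.833, 214.645], 'tool_rot': [0.379, 3.119, 0.0], 'force': [-0.705, 0.912, 0.316], 'moment': [0.001, -0.016, 0.01], 'grip_width': 95.374}
```

```bash
python3 - <<'E'
import cv2
a=cv2.imread("pics/top0.png");b=cv2.imread("pics/side0.png")
cv2.imwrite("pics/top0z.png",cv2.resize(a[130:310,170:410],None,fx=3.3,fy=3.3,interpolation=cv2.INTER_CUBIC))
cv2.imwrite("pics/side0z.png",cv2.resize(b[170:350,200:440],None,fx=3.3,fy=3.3,interpolation=cv2.INTER_CUBIC))
E
```

```text
(no output)
```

View pics/top0.png

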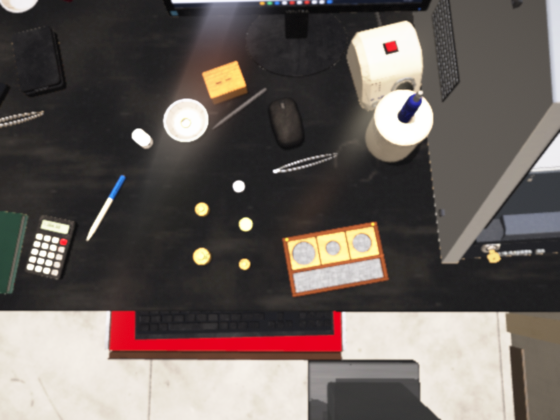

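View pics/top0z.png

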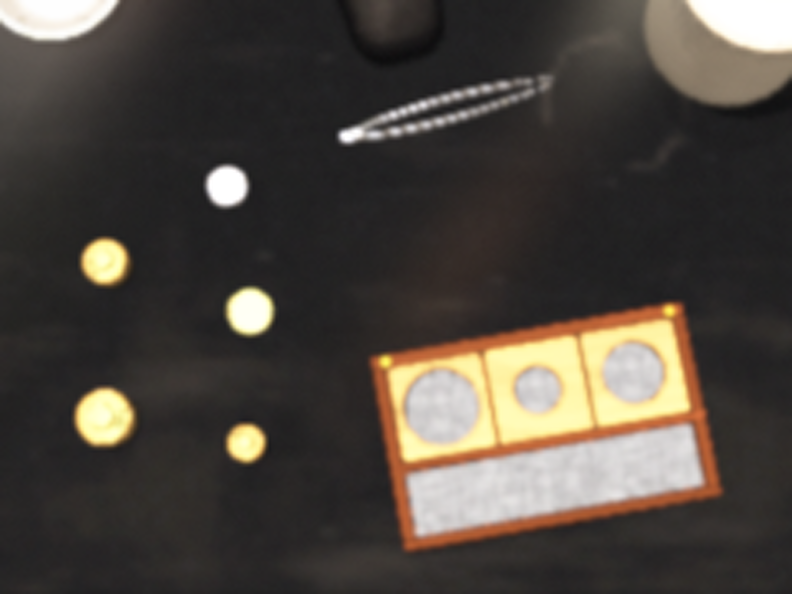

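View pics/side0.png

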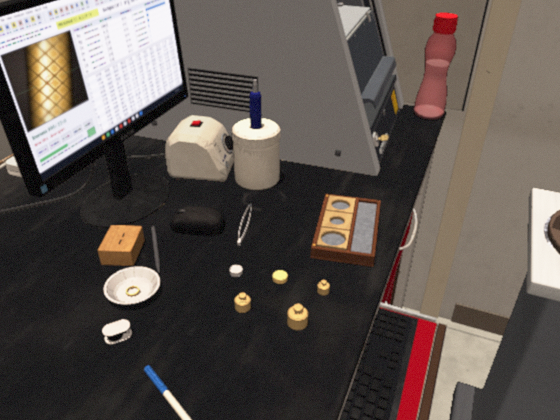

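View pics/side0z.png

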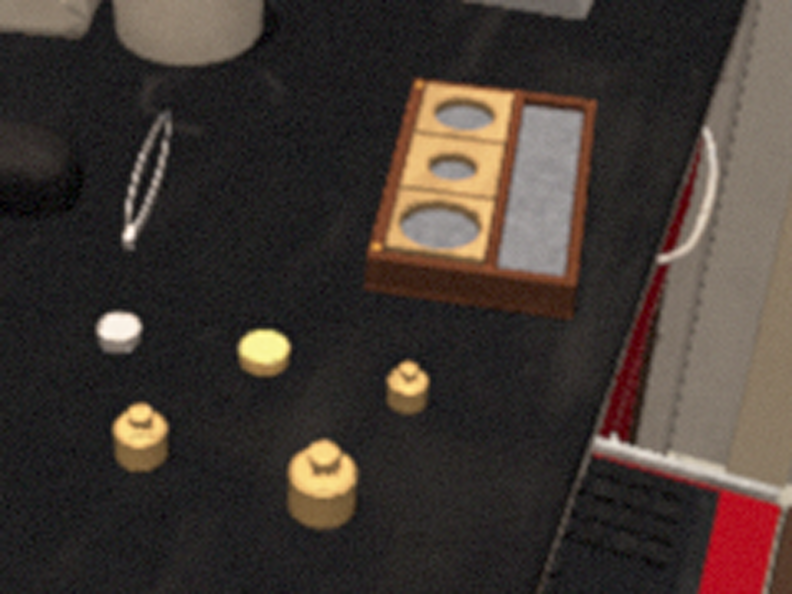

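The top view shows the three knobbed weights at (202,257), (202,210) and (244,264), and the plain discs at (246,225) and (239,186). The tray wells, left to right, are wide, narrow and middle, and the tweezers lie at about (305,163). The networks mixed up a few labels, so I'll refine the positions by segmentation.

```bash
cat > meas.py <<'E'
from h import *
def blob(img,p,r,thr,ch=0):
    # intensity centroid of bright blob around p
    x,y=int(p[0]),int(p[1]); w=img[y-r:y+r+1,x-r:x+r+1].astype(float).max(2)
    m=(w>thr).astype(np.uint8)
    n,l,st,ce=cv2.connectedComponentsWithStats(m); k=1+np.argmax(st[1:,4])
    mm=l==k; yy,xx=np.nonzero(mm); return np.array([xx.mean()+x-r,yy.mean()+y-r]),mm.sum(),(xx.min()+x-r,xx.max()+x-r,yy.min()+y-r,yy.max()+y-r)
E
python3 - <<'E'
from meas import *
c=capture("top");s=capture("side");I=np.array(c["pixels"]);J=np.array(s["pixels"])
for n,p,ps,h in [("L",(202,257),(297,318),34),("M",(202,210),(242,303),27),("S",(244,264),(323,288),22),("gold",(246,225),(280,277),8),("silv",(239,186),(236,271),8)]:
    q,a,b=blob(I,p,13,110); hz=h*0.5 if h>8 else 7
    qs,a2,b2=blob(J,ps,15,100)
    # side: centroid ~ mid-height ; triangulate
    o1,d1=ray(c,q);o2,d2=ray(s,qs);A=np.stack([d1,-d2],1);l=np.linalg.lstsq(A,o2-o1,rcond=None)[0]
    P=o1+d1*l[0];Q=o2+d2*l[1]
    print(n,q.round(1),a,b,"top@z",atz(c,q,hz).round(1),"side",qs.round(1),b2,atz(s,qs,h*.45).round(1),"tri",P.round(1),Q.round(1))
# wells + tray by top
cor=[(372,357),(681,304),(720,492),(407,549)]
W=[];
for k in cor:
    W.append(atz(c,(k[0]/3.3+170-.5+.15,k[1]/3.3+130-.5+.15),24)[:2])
W=np.array(W);print(W.round(1))
obj=np.array([(53,88),(53,-88),(-55,-88),(-55,88)],float)
def fit(obj,W):
    a=obj-obj.mean(0);b=W-W.mean(0);th=np.arctan2((a[:,0]*b[:,1]-a[:,1]*b[:,0]).sum(),(a*b).sum())
    R=np.array([[np.cos(th),-np.sin(th)],[np.sin(th),np.cos(th)]]);t=W.mean(0)-R@obj.mean(0);return th,R,t,(obj@R.T+t-W)
th,R,t,e=fit(obj,W);print("tray",th,t,e.round(1).tolist())
for y in(54,0,-54):print("well",R@[19,y]+t)
for k in[(441,405),(538,389),(633,371)]:
    print(atz(c,(k[0]/3.3+170-.35,k[1]/3.3+130-.35),20).round(1))
w=I[150:176,266:345].max(2)>95
n,l,st,ce=cv2.connectedComponentsWithStats(w.astype(np.uint8));print(st[1:],)
yy,xx=np.nonzero(w);P=np.array([atz(c,(a+266,b+150),4)[:2] for a,b in zip(xx,yy)])
rect=cv2.minAreaRect(P.astype(np.float32));print("tw rect",rect,P.mean(0))
E
```

```text
L [201.2 255.9] 260 (np.int64(192), np.int64(210), np.int64(247), np.int64(264)) top@z [471.2 396.5  17. ] side [297.1 316.2] (np.int64(287), np.int64(307), np.int64(303), np.int64(329)) [468.9 400.9  15.3] tri [471.6 397.6  11.4] [470.2 397.2  11.3]
M [201.4 208.8] 166 (np.int64(194), np.int64(208), np.int64(202), np.int64(216)) top@z [560.  399.2  13.5] side [242.  301.9] (np.int64(234), np.int64(250), np.int64(292), np.int64(312)) [557.4 402.9  12.1] tri [560.7 400.2   8.9] [559.1 399.7   8.6]
S [244.1 263.7] 116 (np.int64(238), np.int64(250), np.int64(258), np.int64(269)) top@z [457.  317.3  11. ] side [323.  286.8] (np.int64(317), np.int64(329), np.int64(279), np.int64(294)) [455.4 321.    9.9] tri [457.2 317.7   6.7] [456.3 317.5   6.6]
gold [245.2 223.9] 174 (np.int64(238), np.int64(252), np.int64(217), np.int64(231)) top@z [531.9 316.6   7. ] side [279.5 276.3] (np.int64(272), np.int64(287), np.int64(270), np.int64(283)) [530.7 318.3   3.6] tri [532.4 317.1   2.3] [531.3 316.8   2.1]
silv [238.3 186. ] 132 (np.int64(232), np.int64(244), np.int64(180), np.int64(192)) top@z [605.  330.8   7. ] side [235.5 269.8] (np.int64(229), np.int64(242), np.int64(264), np.int64(276)) [604.3 332.    3.6] tri [605.9 331.3   2.8] [604.9 330.9   2.6]
[[503.8 246.1]
 [533.1  73.8]
 [429.5  55.8]
 [398.6 227. ]]
tray 0.1739684535172349 [467.23387834 150.8442895 ] [[0.4, 0.6], [1.6, -0.5], [-1.2, -1.2], [-0.8, 1.0]]
well [476.60010333 207.31794556]
well [485.94708504 154.13304232]
well [495.29406675 100.94813908]
[477.3 207.8  20. ]
[486.2 153.8  20. ]
[496.1 100.8  20. ]
[[ 67   3   4   5  16]
 [  6   4  60  20 335]]
tw rect ((651.123779296875, 204.3377227783203), (18.155059814453125, 128.3876953125), 17.471294403076172) [649.42514072 209.44768768]
```

```bash
cat > plan.py <<'E'
import sys
from h import *
from scipy.spatial.transform import Rotation as Ro
def plan(x,y,z,yaw):
    s=env.get_state();R=Ro.from_rotvec(s["tool_rot"]).as_matrix();p=np.array(s["tcp_pos"])
    sl=R.T@(np.array([x,y,z])-p)/1000
    cur=np.arctan2(R[1,1],R[0,1]); d=-(yaw-cur); d=(d+np.pi/2)%np.pi-np.pi/2
    print("t",round(s["time_s"],2),"tcp",p.round(1),"jaw",round(cur,3),"j6",np.round(s["joints"][5],2),"grip",round(s["grip_width"],1),"F",np.round(s["force"],1),"zaxis",R[:,2].round(3)); print("slide",sl.round(4).tolist(),"spin",round(d,3))
if __name__=="__main__": plan(*map(float,sys.argv[1:5]))
E
python3 plan.py 470.5 397.5 90 0.174
```

```text
t 1.2 tcp [149.6 606.9 214.7] jaw 1.329 j6 -0.11 grip 95.2 F [ 0.6  0.2 -0.2] zaxis [ 0.  0. -1.]
slide [-0.3617, -0.1265, 0.1247] spin 1.155
```

>>> {"api": "servo_tool", "payload": {"motion": [{"slide":[-0.3617,-0.1265,0.1247],"spin":1.155},{"slide":[-0.3617,-0.1265,0.1247],"spin":1.155},{"slide":[-0.3617,-0.1265,0.1247],"spin":1.155},{"slide":[-0.3617,-0.1265,0.1247],"spin":1.155},{"slide":[-0.3617,-0.1265,0.1247],"spin":1.155},{"slide":[-0.3617,-0.1265,0.1247],"spin":1.155},{"slide":[-0.3617,-0.1265,0.1247],"spin":1.155},{"slide":[-0.3617,-0.1265,0.1247],"spin":1.155},{"slide":[-0.3617,-0.1265,0.1247],"spin":1.155},{"slide":[-0.3617,-0.1265,0.1247],"spin":1.155},{"slide":[-0.3617,-0.1265,0.1247],"spin":1.155},{"slide":[-0.3617,-0.1265,0.1247],"spin":1.155}], "grip": 0.055, "squeeze": 15}}

```text
time_s: 2.2
tcp_pos: [471.3, 396.4, 89.3]
tool_rot: [-2.022, -2.404, 0.001]
force: [-0.2, 0.3, 0.4]
grip_width: 55.1
```

```bash
python3 plan.py 470.5 397.5 8 0.174
```

```text
t 2.2 tcp [471.3 396.4  89.3] jaw 0.172 j6 0.42 grip 55.1 F [-0.2  0.3  0.4] zaxis [-0.001 -0.    -1.   ]
slide [0.0013, -0.0006, 0.0813] spin -0.002
```

>>> {"api": "servo_tool", "payload": {"motion": [{"slide":[0.0013,-0.0006,0.03],"spin":0},{"slide":[0.0013,-0.0006,0.06],"spin":0},{"slide":[0.0013,-0.0006,0.0813],"spin":0},{"slide":[0.0013,-0.0006,0.0813],"spin":0},{"slide":[0.0013,-0.0006,0.0813],"spin":0}]}}

```text
time_s: 2.62
tcp_pos: [469.4, 398.2, 8.1]
tool_rot: [-2.02, -2.405, 0.003]
force: [0.4, 0.3, 0.3]
grip_width: 55.1
```

>>> {"api": "servo_tool", "payload": {"motion": [{"slide":[0,0,0],"spin":0},{"slide":[0,0,0],"spin":0},{"slide":[0,0,0],"spin":0},{"slide":[0,0,0],"spin":0},{"slide":[0,0,0],"spin":0},{"slide":[0,0,0],"spin":0},{"slide":[0,0,0],"spin":0},{"slide":[0,0,0],"spin":0}], "grip": 0.0}}

```text
time_s: 3.28
tcp_pos: [470.0, 398.6, 9.0]
tool_rot: [-2.02, -2.405, 0.001]
force: [-0.6, 0.0, 6.6]
grip_width: 29.2
```

>>> {"api": "servo_tool", "payload": {"motion": [{"slide":[0,0,-0.03],"spin":0},{"slide":[0,0,-0.06],"spin":0},{"slide":[0,0,-0.08],"spin":0},{"slide":[0,0,-0.08],"spin":0},{"slide":[0,0,-0.08],"spin":0}]}}

```text
time_s: 3.7
tcp_pos: [470.1, 398.6, 89.7]
tool_rot: [-2.021, -2.406, -0.001]
force: [0.6, 0.3, -2.5]
grip_width: 29.0
```

```bash
python3 plan.py 477 207.5 80 0.174
```

```text
t 3.7 tcp [470.1 398.6  89.7] jaw 0.174 j6 0.42 grip 29.0 F [ 0.6  0.3 -2.5] zaxis [ 0.001  0.001 -1.   ]
slide [-0.1894, -0.0262, 0.0095] spin -0.0
```

>>> {"api": "servo_tool", "payload": {"motion": [{"slide":[-0.036,-0.005,0.002],"spin":0},{"slide":[-0.072,-0.01,0.004],"spin":0},{"slide":[-0.108,-0.015,0.006],"spin":0},{"slide":[-0.144,-0.02,0.008],"spin":0},{"slide":[-0.175,-0.024,0.009],"spin":0},{"slide":[-0.1894,-0.0262,0.0095],"spin":0},{"slide":[-0.1894,-0.0262,0.0095],"spin":0},{"slide":[-0.1894,-0.0262,0.0095],"spin":0}]}}

```text
time_s: 4.37
tcp_pos: [476.7, 206.9, 79.0]
tool_rot: [-2.022, -2.403, 0.001]
force: [0.4, 0.3, -2.1]
grip_width: 29.0
```

```bash
python3 - <<'E'
from meas import *
s=capture("side");J=np.array(s["pixels"]);save(s,"s1")
im=cv2.imread("pics/s1.png")
cv2.imwrite("pics/s1z.png",cv2.resize(im[120:290,240:440],None,fx=3.5,fy=3.5,interpolation=cv2.INTER_CUBIC))
print(proj(s,[477,207.5,71]),proj(s,[477,207.5,80]))
E
python3 plan.py 477 207.5 27.5 0.174
```

```text
[334.10575391 214.2544379 ] [334.47584977 209.87214973]
t 4.42 tcp [476.9 207.7  79.2] jaw 0.173 j6 0.11 grip 29.2 F [-0.1 -0.2 -1.6] zaxis [-0.001  0.001 -1.   ]
slide [-0.0003, 0.0001, 0.0517] spin -0.001
```

View pics/s1z.png

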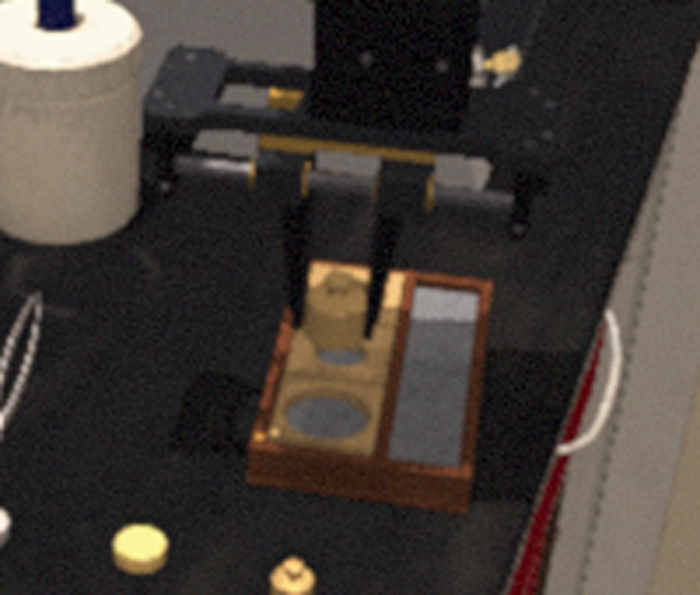

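The side picture shows the large weight held upright at about pixel (336,209), over the wide well, so I'm lowering it.

>>> {"api": "servo_tool", "payload": {"motion": [{"slide":[0,0,0.02],"spin":0},{"slide":[0,0,0.035],"spin":0},{"slide":[0,0,0.045],"spin":0},{"slide":[0,0,0.05],"spin":0},{"slide":[0,0,0.0517],"spin":0},{"slide":[0,0,0.0517],"spin":0},{"slide":[0,0,0.0517],"spin":0}]}}

```text
time_s: 5.0
tcp_pos: [476.9, 208.2, 27.8]
tool_rot: [-2.02, -2.405, -0.001]
force: [0.2, 0.2, -2.6]
grip_width: 29.2
```

>>> {"api": "servo_tool", "payload": {"motion": [{"slide":[0,0,0],"spin":0},{"slide":[0,0,0],"spin":0},{"slide":[0,0,0],"spin":0},{"slide":[0,0,0],"spin":0},{"slide":[0,0,0],"spin":0}], "grip": 0.045}}

```text
time_s: 5.42
tcp_pos: [477.1, 208.2, 27.9]
tool_rot: [-2.021, -2.405, -0.001]
force: [0.4, 0.7, 0.6]
grip_width: 44.6
```

>>> {"api": "servo_tool", "payload": {"motion": [{"slide":[0,0,-0.02],"spin":0},{"slide":[0,0,-0.05],"spin":0},{"slide":[0,0,-0.07],"spin":0},{"slide":[0,0,-0.07],"spin":0},{"slide":[0,0,-0.07],"spin":0}]}}

```text
time_s: 5.83
tcp_pos: [477.4, 208.3, 98.8]
tool_rot: [2.02, 2.405, 0.004]
force: [-0.0, -0.6, -0.4]
grip_width: 44.8
```

```bash
python3 plan.py 559.7 399.8 90 0.174
```

```text
t 5.83 tcp [477.4 208.3  98.8] jaw 0.173 j6 0.11 grip 44.8 F [-0.  -0.6 -0.4] zaxis [ 0.002  0.001 -1.   ]
slide [0.1745, 0.1141, 0.0093] spin -0.001
```

>>> {"api": "servo_tool", "payload": {"motion": [{"slide":[0.032,0.02,0.002],"spin":0},{"slide":[0.064,0.041,0.004],"spin":0},{"slide":[0.096,0.062,0.005],"spin":0},{"slide":[0.128,0.084,0.007],"spin":0},{"slide":[0.16,0.105,0.009],"spin":0},{"slide":[0.1745,0.1141,0.0093],"spin":0},{"slide":[0.1745,0.1141,0.0093],"spin":0},{"slide":[0.1745,0.1141,0.0093],"spin":0}]}}

```text
time_s: 6.5
tcp_pos: [559.0, 400.1, 87.8]
tool_rot: [2.019, 2.407, -0.0]
force: [0.2, -0.2, -1.3]
grip_width: 45.2
```

```bash
python3 plan.py 559.7 399.8 7 0.174; python3 - <<'E'
from h import *
c=capture("top");s=capture("side");save(c,"t2");save(s,"s2")
a=cv2.imread("pics/t2.png");b=cv2.imread("pics/s2.png")
cv2.imwrite("pics/z2.png",np.hstack([cv2.resize(a[130:330,180:400],(400,364)),cv2.resize(b[150:350,220:440],(400,364))]))
E
```

```text
t 6.5 tcp [559.  400.1  87.8] jaw 0.175 j6 0.35 grip 45.2 F [ 0.2 -0.2 -1.3] zaxis [ 0. -0. -1.]
slide [-0.0004, 0.0007, 0.0809] spin 0.001
```

View pics/z2.png

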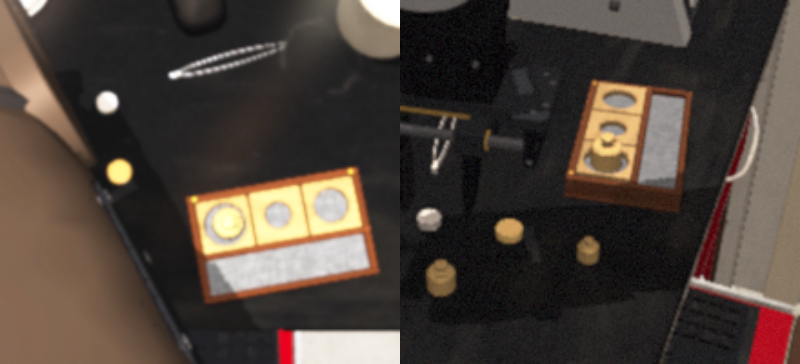

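The large weight now stands upright in the wide well, visible near (228,221) in the zoomed left half. Next is the medium weight.

>>> {"api": "servo_tool", "payload": {"motion": [{"slide":[0,0.0005,0.03],"spin":0},{"slide":[0,0.0005,0.06],"spin":0},{"slide":[0,0.0005,0.0809],"spin":0},{"slide":[0,0.0005,0.0809],"spin":0},{"slide":[0,0.0005,0.0809],"spin":0}]}}

```text
time_s: 7.02
tcp_pos: [559.3, 397.9, 7.6]
tool_rot: [-2.022, -2.404, 0.002]
force: [0.2, 0.3, -0.1]
grip_width: 45.1
```

>>> {"api": "servo_tool", "payload": {"motion": [{"slide":[0,0,0],"spin":0},{"slide":[0,0,0],"spin":0},{"slide":[0,0,0],"spin":0},{"slide":[0,0,0],"spin":0},{"slide":[0,0,0],"spin":0},{"slide":[0,0,0],"spin":0},{"slide":[0,0,0],"spin":0},{"slide":[0,0,0],"spin":0}], "grip": 0.0}}

```text
time_s: 7.68
tcp_pos: [559.8, 398.2, 8.7]
tool_rot: [2.022, 2.404, 0.0]
force: [-1.2, -1.2, 6.4]
grip_width: 22.8
```

>>> {"api": "servo_tool", "payload": {"motion": [{"slide":[0,0,-0.03],"spin":0},{"slide":[0,0,-0.06],"spin":0},{"slide":[0,0,-0.09],"spin":0},{"slide":[0,0,-0.1],"spin":0},{"slide":[0,0,-0.1],"spin":0}]}}

```text
time_s: 8.1
tcp_pos: [560.7, 398.8, 111.7]
tool_rot: [2.021, 2.403, 0.007]
force: [-0.5, -0.2, -1.3]
grip_width: 23.0
```

```bash
python3 plan.py 495.8 101 95 0.174
```

```text
t 8.1 tcp [560.7 398.8 111.7] jaw 0.172 j6 0.35 grip 23.0 F [-0.5 -0.2 -1.3] zaxis [ 0.004  0.002 -1.   ]
slide [-0.2823, -0.1151, 0.0157] spin -0.002
```

>>> {"api": "servo_tool", "payload": {"motion": [{"slide":[-0.035,-0.014,0.002],"spin":0},{"slide":[-0.07,-0.028,0.004],"spin":0},{"slide":[-0.105,-0.043,0.006],"spin":0},{"slide":[-0.14,-0.057,0.008],"spin":0},{"slide":[-0.175,-0.071,0.01],"spin":0},{"slide":[-0.21,-0.086,0.012],"spin":0},{"slide":[-0.245,-0.1,0.014],"spin":0},{"slide":[-0.27,-0.11,0.015],"spin":0},{"slide":[-0.2823,-0.1151,0.0157],"spin":0},{"slide":[-0.2823,-0.1151,0.0157],"spin":0},{"slide":[-0.2823,-0.1151,0.0157],"spin":0}]}}

```text
time_s: 9.02
tcp_pos: [495.3, 100.6, 93.9]
tool_rot: [2.023, 2.402, 0.005]
force: [-0.3, -0.0, -0.7]
grip_width: 23.3
```

```bash
python3 plan.py 495.8 101 27.5 0.174;  python3 - <<'E'
from h import *
s=capture("side");save(s,"s3");print(proj(s,[495.8,101,99]))
b=cv2.imread("pics/s3.png")
cv2.imwrite("pics/s3z.png",cv2.resize(b[120:270,270:420],None,fx=4,fy=4,interpolation=cv2.INTER_CUBIC))
E
```

```text
t 9.02 tcp [495.3 100.6  93.9] jaw 0.171 j6 -0.1 grip 23.3 F [-0.3 -0.  -0.7] zaxis [ 0.003  0.002 -1.   ]
slide [0.0002, 0.0004, 0.0664] spin -0.003
[342.7919881 168.8771557]
```

View pics/s3z.png

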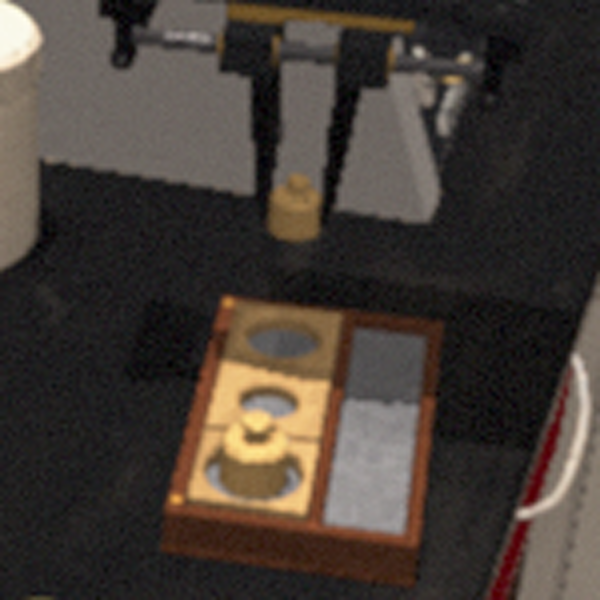

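The side picture shows the medium weight held upright at about (344,172), in line with the middle well. I'm lowering it with a 1 mm y correction.

>>> {"api": "servo_tool", "payload": {"motion": [{"slide":[-0.001,0.0004,0.03],"spin":0},{"slide":[-0.001,0.0004,0.05],"spin":0},{"slide":[-0.001,0.0004,0.06],"spin":0},{"slide":[-0.001,0.0004,0.065],"spin":0},{"slide":[-0.001,0.0004,0.0664],"spin":0},{"slide":[-0.001,0.0004,0.0664],"spin":0},{"slide":[-0.001,0.0004,0.0664],"spin":0}]}}

```text
time_s: 9.65
tcp_pos: [496.8, 100.7, 28.5]
tool_rot: [2.021, 2.403, 0.007]
force: [0.3, -0.7, -0.3]
grip_width: 22.8
```

>>> {"api": "servo_tool", "payload": {"motion": [{"slide":[0,0,0],"spin":0},{"slide":[0,0,0],"spin":0},{"slide":[0,0,0],"spin":0},{"slide":[0,0,0],"spin":0},{"slide":[0,0,0],"spin":0}], "grip": 0.04}}

```text
time_s: 10.07
tcp_pos: [496.9, 100.7, 28.7]
tool_rot: [2.021, 2.403, 0.008]
force: [-0.2, 0.2, 0.6]
grip_width: 39.3
```

>>> {"api": "servo_tool", "payload": {"motion": [{"slide":[0,0,-0.02],"spin":0},{"slide":[0,0,-0.05],"spin":0},{"slide":[0,0,-0.07],"spin":0},{"slide":[0,0,-0.07],"spin":0},{"slide":[0,0,-0.07],"spin":0}]}}

```text
time_s: 10.48
tcp_pos: [496.9, 100.6, 99.5]
tool_rot: [2.02, 2.401, 0.01]
force: [0.2, 0.5, -0.6]
grip_width: 40.2
```

```bash
python3 plan.py 456.8 318 90 0.174
```

```text
t 10.48 tcp [496.9 100.6  99.5] jaw 0.172 j6 -0.11 grip 40.2 F [ 0.2  0.5 -0.6] zaxis [ 0.007  0.003 -1.   ]
slide [0.2211, -0.0023, 0.0097] spin -0.002
```

>>> {"api": "servo_tool", "payload": {"motion": [{"slide":[0.037,0,0.001],"spin":0},{"slide":[0.074,-0.001,0.003],"spin":0},{"slide":[0.111,-0.001,0.005],"spin":0},{"slide":[0.148,-0.0015,0.007],"spin":0},{"slide":[0.185,-0.002,0.009],"spin":0},{"slide":[0.21,-0.002,0.0097],"spin":0},{"slide":[0.2211,-0.0023,0.0097],"spin":0},{"slide":[0.2211,-0.0023,0.0097],"spin":0},{"slide":[0.2211,-0.0023,0.0097],"spin":0}]}}

```text
time_s: 11.23
tcp_pos: [456.4, 317.6, 89.1]
tool_rot: [2.019, 2.403, 0.008]
force: [0.7, -0.3, -0.1]
grip_width: 39.7
```

```bash
python3 plan.py 456.8 318 5.5 0.174; python3 - <<'E'
from h import *
c=capture("top");s=capture("side");save(c,"t4");save(s,"s4")
a=cv2.imread("pics/t4.png");b=cv2.imread("pics/s4.png")
cv2.imwrite("pics/z4.png",np.hstack([cv2.resize(a[130:330,180:400],(400,364)),cv2.resize(b[150:350,220:440],(400,364))]))
E
```

```text
t 11.23 tcp [456.4 317.6  89.1] jaw 0.173 j6 0.32 grip 39.7 F [ 0.7 -0.3 -0.1] zaxis [ 0.006  0.002 -1.   ]
slide [0.0003, 0.0, 0.0836] spin -0.001
```

View pics/z4.png

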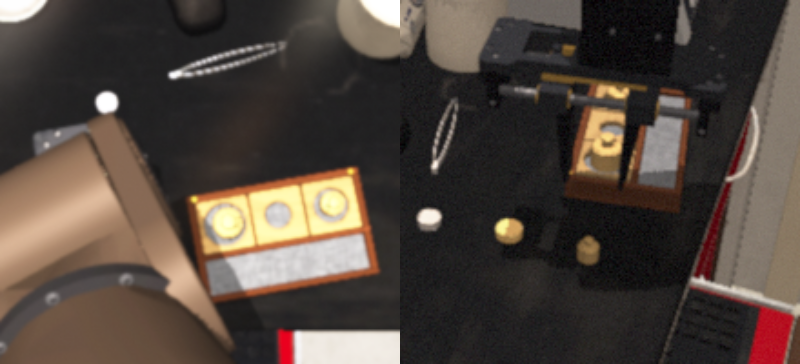

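The medium weight stands in the middle well, near (330,203) in the zoom. Next is the small one.

>>> {"api": "servo_tool", "payload": {"motion": [{"slide":[0.0003,0,0.03],"spin":0},{"slide":[0.0003,0,0.06],"spin":0},{"slide":[0.0003,0,0.083],"spin":0},{"slide":[0.001,0,0.083],"spin":0},{"slide":[0.001,0,0.083],"spin":0}]}}

```text
time_s: 11.75
tcp_pos: [457.3, 316.7, 6.2]
tool_rot: [2.024, 2.4, 0.005]
force: [-0.3, -0.0, -0.3]
grip_width: 39.8
```

>>> {"api": "servo_tool", "payload": {"motion": [{"slide":[0,0,0],"spin":0},{"slide":[0,0,0],"spin":0},{"slide":[0,0,0],"spin":0},{"slide":[0,0,0],"spin":0},{"slide":[0,0,0],"spin":0},{"slide":[0,0,0],"spin":0},{"slide":[0,0,0],"spin":0},{"slide":[0,0,0],"spin":0}], "grip": 0.0}}

```text
time_s: 12.42
tcp_pos: [457.8, 316.9, 7.2]
tool_rot: [2.023, 2.399, 0.008]
force: [-0.7, -1.8, 6.7]
grip_width: 18.0
```

>>> {"api": "servo_tool", "payload": {"motion": [{"slide":[0,0,-0.03],"spin":0},{"slide":[0,0,-0.06],"spin":0},{"slide":[0,0,-0.09],"spin":0},{"slide":[0,0,-0.09],"spin":0},{"slide":[0,0,-0.09],"spin":0}]}}

```text
time_s: 12.83
tcp_pos: [457.8, 317.1, 98.7]
tool_rot: [2.022, 2.399, 0.012]
force: [0.4, 0.9, -0.2]
grip_width: 17.7
```

```bash
python3 plan.py 486 154 80 0.174
```

```text
t 12.83 tcp [457.8 317.1  98.7] jaw 0.17 j6 0.32 grip 17.7 F [ 0.4  0.9 -0.2] zaxis [ 0.009  0.003 -1.   ]
slide [-0.1656, 0.0001, 0.0185] spin -0.004
```

>>> {"api": "servo_tool", "payload": {"motion": [{"slide":[-0.037,0,0.001],"spin":0},{"slide":[-0.074,0,0.004],"spin":0},{"slide":[-0.111,0,0.008],"spin":0},{"slide":[-0.145,0,0.012],"spin":0},{"slide":[-0.16,0,0.017],"spin":0},{"slide":[-0.166,0,0.0185],"spin":0},{"slide":[-0.166,0,0.0185],"spin":0},{"slide":[-0.166,0,0.0185],"spin":0}]}}

```text
time_s: 13.5
tcp_pos: [485.7, 154.0, 79.5]
tool_rot: [2.023, 2.399, 0.011]
force: [0.2, -0.0, 0.0]
grip_width: 17.6
```

```bash
python3 plan.py 486 153.5 27 0.174;  python3 - <<'E'
from h import *
s=capture("side");save(s,"s5");print(proj(s,[486,154,79]),proj(s,[486,154,70]))
b=cv2.imread("pics/s5.png")
cv2.imwrite("pics/s5z.png",cv2.resize(b[140:270,290:400],None,fx=5,fy=4.5,interpolation=cv2.INTER_CUBIC))
E
```

```text
t 13.5 tcp [485.7 154.   79.5] jaw 0.17 j6 0.0 grip 17.6 F [ 0.2 -0.   0. ] zaxis [ 0.008  0.003 -1.   ]
slide [-0.0007, -0.0002, 0.0525] spin -0.004
[338.62636929 193.51822423] [338.25048891 197.78093097]
```

View pics/s5z.png

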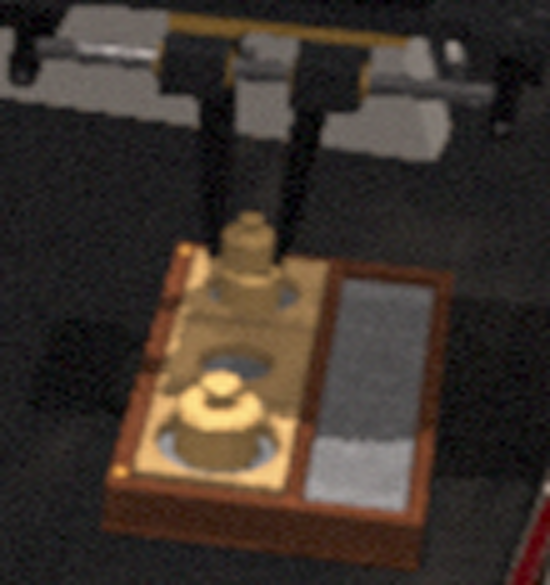

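The small weight hangs upright over the narrow well, at about (340,194). Lowering it now.

>>> {"api": "servo_tool", "payload": {"motion": [{"slide":[-0.001,0,0.02],"spin":0},{"slide":[-0.001,0,0.035],"spin":0},{"slide":[-0.001,0,0.045],"spin":0},{"slide":[-0.001,0,0.05],"spin":0},{"slide":[-0.001,0,0.0525],"spin":0},{"slide":[-0.001,0,0.0525],"spin":0},{"slide":[-0.001,0,0.0525],"spin":0}]}}

```text
time_s: 14.13
tcp_pos: [486.5, 153.9, 27.6]
tool_rot: [2.021, 2.4, 0.013]
force: [0.0, -0.6, -0.2]
grip_width: 17.8
```

>>> {"api": "servo_tool", "payload": {"motion": [{"slide":[0,0,0],"spin":0},{"slide":[0,0,0],"spin":0},{"slide":[0,0,0],"spin":0},{"slide":[0,0,0],"spin":0},{"slide":[0,0,0],"spin":0}], "grip": 0.036}}

```text
time_s: 14.55
tcp_pos: [486.6, 153.9, 27.8]
tool_rot: [2.021, 2.399, 0.013]
force: [0.1, -0.0, 0.3]
grip_width: 35.3
```

>>> {"api": "servo_tool", "payload": {"motion": [{"slide":[0,0,-0.02],"spin":0},{"slide":[0,0,-0.05],"spin":0},{"slide":[0,0,-0.07],"spin":0},{"slide":[0,0,-0.07],"spin":0},{"slide":[0,0,-0.07],"spin":0}]}}

```text
time_s: 14.97
tcp_pos: [486.3, 153.7, 98.5]
tool_rot: [2.02, 2.398, 0.016]
force: [-1.2, 0.2, -0.1]
grip_width: 36.2
```

```bash
python3 plan.py 590 320 120 0.174; python3 - <<'E'
from meas import *
c=capture("top");save(c,"t6");s=capture("side");save(s,"s6")
a=cv2.imread("pics/t6.png");b=cv2.imread("pics/s6.png")
cv2.imwrite("pics/z6.png",np.hstack([cv2.resize(a[130:330,180:400],(400,364)),cv2.resize(b[130:330,220:440],(400,364))]))
E
```

```text
t 14.97 tcp [486.3 153.7  98.5] jaw 0.171 j6 0.0 grip 36.2 F [-1.2  0.2 -0.1] zaxis [ 0.011  0.004 -1.   ]
slide [0.1463, 0.1307, -0.0197] spin -0.003
```

View pics/z6.png

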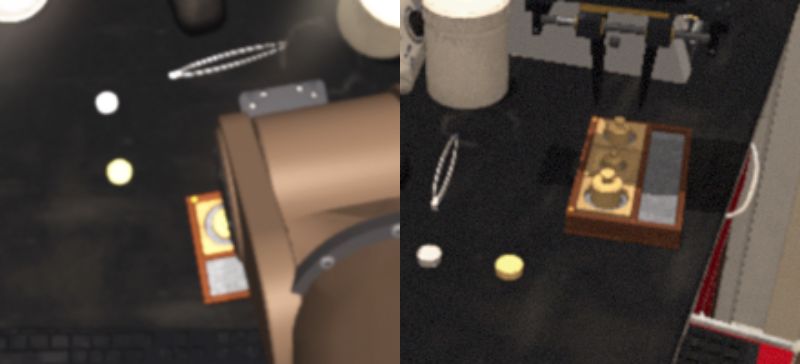

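The small weight stands in the narrow well, and the discs look unmoved. Next I need a precise tweezers pose.

```bash
cat > tw.py <<'E'
from h import *
I=cv2.cvtColor(cv2.imread("pics/t6.png"),cv2.COLOR_BGR2RGB);c=capture("top")
for thr in(85,110,140):
    w=I[148:178,262:345].max(2)>thr
    n,l,st,ce=cv2.connectedComponentsWithStats(w.astype(np.uint8),connectivity=8);k=1+np.argmax(st[1:,4])
    yy,xx=np.nonzero(w)
    P=np.array([atz(c,(a+262,b+148),6)[:2] for a,b in zip(xx,yy)])
    y=P[:,1];
    # midline: per-y-bin mid of min/max x
    bins=np.arange(y.min(),y.max(),6);M=[]
    for b in bins:
        q=P[(y>=b)&(y<b+6)]
        if len(q): M.append((q[:,1].mean(),(q[:,0].min()+q[:,0].max())/2,np.ptp(q[:,0])))
    M=np.array(M);a,b0=np.polyfit(M[:,0],M[:,1],1);ym=(y.min()+y.max())/2
    print(thr,len(P),y.min().round(1),y.max().round(1),"mid",ym.round(1),(a*ym+b0).round(1),"yaw",round(-np.arctan(a),3));print(M[:,2].round(0))
E
python3 tw.py
python3 - <<'E'
import cv2
a=cv2.imread("pics/t6.png");cv2.imwrite("pics/z7.png",cv2.resize(a[148:178,262:345],None,fx=9,fy=9,interpolation=cv2.INTER_NEAREST))
E
```

```text
85 419 128.7 266.4 mid 197.5 646.2 yaw 0.052
[ 2.  2. 47. 47. 10. 12. 14. 16. 18. 16. 20. 18. 18. 18. 18. 18. 16. 16.
 14. 14. 12. 10.  8.]
110 291 128.7 264.5 mid 196.6 649.8 yaw 0.161
[ 0.  6.  6. 10. 12. 12. 14. 14. 16. 16. 16. 18. 18. 16. 16. 16. 14. 14.
 12.  8. 10.  8.]
140 177 128.7 264.5 mid 196.6 648.3 yaw 0.114
[ 0.  2.  0. 10. 12. 12. 14. 16. 16. 16. 18. 14. 16. 14. 12. 14. 10.  8.
  8.  6.]
```

View pics/z7.png

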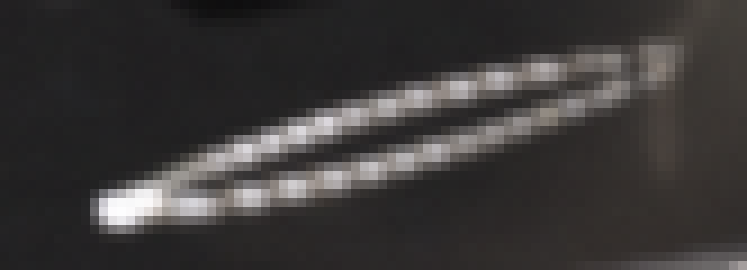

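```bash
python3 - <<'E'
from h import *
c=capture("top")
A=atz(c,(272.3,170.8),5);B=atz(c,(336.6,154.5),5);print(A,B,np.linalg.norm(A-B),(A+B)/2,np.arctan2(-(A-B)[0],(A-B)[1]))
m=atz(c,(262+390/9-.5,148+139/9-.5),5);print("mid at col",m)
E
python3 plan.py 651.5 203 90 0.25
```

```text
[634.8951324 265.8612359   5.       ] [666.45053775 141.89264207   5.        ] 127.92167861991535 [650.67283508 203.87693898   5.        ] 0.2492503480490637
mid at col [650.06815393 203.21177301   5.        ]
t 15.17 tcp [485.5 153.5  96.8] jaw 0.171 j6 0.0 grip 35.9 F [-0.4  0.7  0.5] zaxis [ 0.007  0.003 -1.   ]
slide [0.0205, 0.172, 0.0081] spin -0.079
```

>>> {"api": "servo_tool", "payload": {"motion": [{"slide":[0.004,0.034,0.001],"spin":-0.016},{"slide":[0.008,0.068,0.002],"spin":-0.032},{"slide":[0.012,0.1,0.004],"spin":-0.048},{"slide":[0.016,0.135,0.006],"spin":-0.064},{"slide":[0.019,0.16,0.008],"spin":-0.078},{"slide":[0.0205,0.171,0.008],"spin":-0.078},{"slide":[0.0205,0.171,0.008],"spin":-0.078},{"slide":[0.0205,0.171,0.008],"spin":-0.078}], "grip": 0.03}}

```text
time_s: 15.83
tcp_pos: [649.9, 202.7, 88.5]
tool_rot: [1.927, 2.478, 0.008]
force: [-0.5, 0.1, 0.4]
grip_width: 29.9
```

```bash
python3 plan.py 650.5 203.7 3.5 0.25
```

```text
t 15.83 tcp [649.9 202.7  88.5] jaw 0.249 j6 -0.05 grip 29.9 F [-0.5  0.1  0.4] zaxis [ 0.005  0.002 -1.   ]
slide [0.0007, 0.0004, 0.085] spin -0.001
```

>>> {"api": "servo_tool", "payload": {"motion": [{"slide":[0.001,0.0004,0.03],"spin":0},{"slide":[0.001,0.0004,0.06],"spin":0},{"slide":[0.001,0.0004,0.075],"spin":0},{"slide":[0.001,0.0004,0.083],"spin":0},{"slide":[0.001,0.0004,0.085],"spin":0},{"slide":[0.001,0.0004,0.085],"spin":0}]}}

```text
time_s: 16.33
tcp_pos: [650.1, 203.9, 3.6]
tool_rot: [1.927, 2.478, 0.007]
force: [0.7, -0.0, 1.0]
grip_width: 30.1
```

>>> {"api": "servo_tool", "payload": {"motion": [{"slide":[0,0,0],"spin":0},{"slide":[0,0,0],"spin":0},{"slide":[0,0,0],"spin":0},{"slide":[0,0,0],"spin":0},{"slide":[0,0,0],"spin":0},{"slide":[0,0,0],"spin":0},{"slide":[0,0,0],"spin":0}], "grip": 0.0, "squeeze": 8}}

```text
time_s: 16.92
tcp_pos: [650.5, 204.0, 4.6]
tool_rot: [1.927, 2.478, 0.009]
force: [-1.3, -0.6, 6.2]
grip_width: 12.1
```

>>> {"api": "servo_tool", "payload": {"motion": [{"slide":[0,0,-0.03],"spin":0},{"slide":[0,0,-0.06],"spin":0},{"slide":[0,0,-0.085],"spin":0},{"slide":[0,0,-0.085],"spin":0},{"slide":[0,0,-0.085],"spin":0}]}}

```text
time_s: 17.33
tcp_pos: [650.5, 203.9, 91.2]
tool_rot: [1.926, 2.476, 0.012]
force: [0.7, -0.5, -0.7]
grip_width: 12.1
```

```bash
python3 plan.py 436.7 145.5 80 0.174; python3 - <<'E'
from meas import *
c=capture("top");save(c,"t8");s=capture("side");save(s,"s8")
a=cv2.imread("pics/t8.png");b=cv2.imread("pics/s8.png")
cv2.imwrite("pics/z8.png",np.hstack([cv2.resize(a[130:330,180:400],(400,364)),cv2.resize(b[130:330,180:400],(400,364))]))
E
```

```text
t 17.33 tcp [650.5 203.9  91.2] jaw 0.249 j6 -0.04 grip 12.1 F [ 0.7 -0.5 -0.7] zaxis [ 0.008  0.003 -1.   ]
slide [-0.0039, -0.2217, 0.0092] spin 0.075
```

View pics/z8.png

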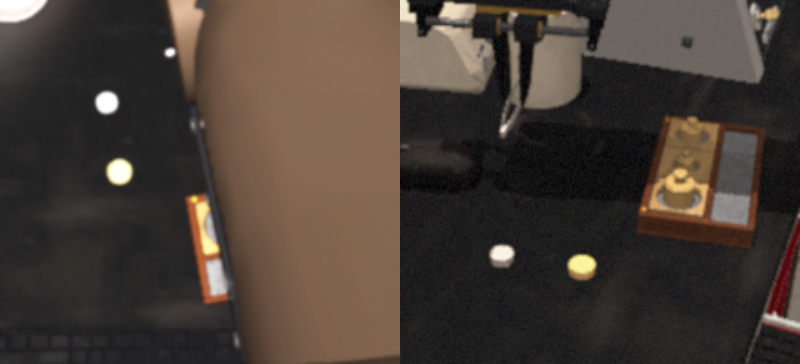

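The tweezers are gripped (width 12.1 mm) and hang level. Next I'm carrying them over to the groove.

>>> {"api": "servo_tool", "payload": {"motion": [{"slide":[0,-0.035,0],"spin":0.012},{"slide":[-0.001,-0.07,0],"spin":0.025},{"slide":[-0.002,-0.105,0],"spin":0.037},{"slide":[-0.003,-0.14,0],"spin":0.05},{"slide":[-0.003,-0.175,0],"spin":0.062},{"slide":[-0.004,-0.205,0],"spin":0.075},{"slide":[-0.004,-0.222,0.005],"spin":0.075},{"slide":[-0.004,-0.222,0.009],"spin":0.075},{"slide":[-0.004,-0.222,0.009],"spin":0.075},{"slide":[-0.004,-0.222,0.009],"spin":0.075}]}}

```text
time_s: 18.27
tcp_pos: [436.2, 145.2, 78.3]
tool_rot: [2.019, 2.405, 0.007]
force: [0.3, -0.6, 0.4]
grip_width: 12.0
```

```bash
python3 plan.py 437 145.5 25.5 0.174; python3 - <<'E'
from meas import *
s=capture("side");save(s,"s9")
b=cv2.imread("pics/s9.png")
cv2.imwrite("pics/z9.png",cv2.resize(b[130:290,290:430],None,fx=3.7,fy=3.7,interpolation=cv2.INTER_CUBIC))
E
```

```text
t 18.27 tcp [436.2 145.2  78.3] jaw 0.174 j6 0.0 grip 12.0 F [ 0.3 -0.6  0.4] zaxis [ 0.004  0.002 -1.   ]
slide [0.0001, 0.0006, 0.0528] spin -0.0
```

View pics/z9.png

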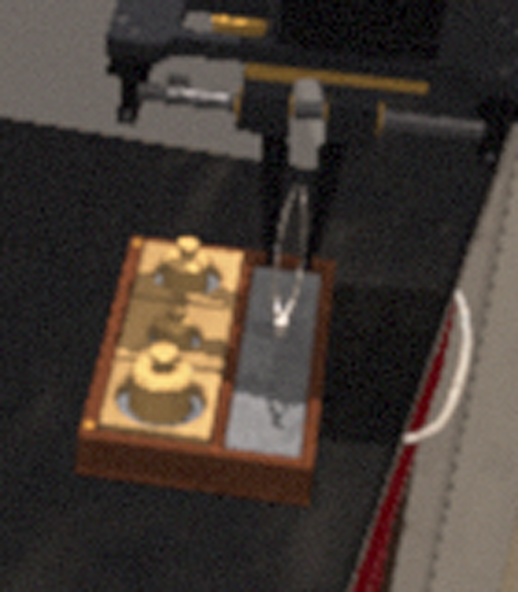

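The tweezers are level and lined up over the groove, so I'm lowering and releasing them.

>>> {"api": "servo_tool", "payload": {"motion": [{"slide":[0,0.0005,0.02],"spin":0},{"slide":[0,0.0005,0.035],"spin":0},{"slide":[0,0.0005,0.045],"spin":0},{"slide":[0,0.0005,0.05],"spin":0},{"slide":[0,0.0005,0.053],"spin":0},{"slide":[0,0.0005,0.053],"spin":0},{"slide":[0,0.0005,0.053],"spin":0}]}}

```text
time_s: 18.9
tcp_pos: [437.5, 145.6, 25.6]
tool_rot: [2.019, 2.404, 0.008]
force: [-0.0, 1.0, -0.4]
grip_width: 12.2
```

>>> {"api": "servo_tool", "payload": {"motion": [{"slide":[0,0,0],"spin":0},{"slide":[0,0,0],"spin":0},{"slide":[0,0,0],"spin":0},{"slide":[0,0,0],"spin":0},{"slide":[0,0,0],"spin":0}], "grip": 0.022}}

```text
time_s: 19.32
tcp_pos: [437.6, 145.6, 25.8]
tool_rot: [2.019, 2.404, 0.008]
force: [0.4, -0.5, -0.3]
grip_width: 22.1
```

>>> {"api": "servo_tool", "payload": {"motion": [{"slide":[0,0,-0.02],"spin":0},{"slide":[0,0,-0.05],"spin":0},{"slide":[0,0,-0.09],"spin":0},{"slide":[0,0,-0.12],"spin":0},{"slide":[0,0,-0.12],"spin":0},{"slide":[0,0,-0.12],"spin":0}]}}

```text
time_s: 19.82
tcp_pos: [437.4, 145.4, 147.2]
tool_rot: [2.017, 2.402, 0.013]
force: [0.0, 1.0, -0.4]
grip_width: 22.0
```

```bash
python3 plan.py 300 480 180 0.8
```

```text
t 19.82 tcp [437.4 145.4 147.2] jaw 0.174 j6 0.0 grip 22.0 F [ 0.   1.  -0.4] zaxis [ 0.009  0.003 -1.   ]
slide [0.3534, -0.0772, -0.0329] spin -0.626
```

>>> {"api": "servo_tool", "payload": {"motion": [{"slide":[0.035,-0.008,-0.003],"spin":-0.06},{"slide":[0.07,-0.016,-0.006],"spin":-0.12},{"slide":[0.105,-0.024,-0.01],"spin":-0.18},{"slide":[0.14,-0.031,-0.013],"spin":-0.24},{"slide":[0.175,-0.039,-0.016],"spin":-0.3},{"slide":[0.21,-0.046,-0.02],"spin":-0.36},{"slide":[0.245,-0.054,-0.023],"spin":-0.42},{"slide":[0.28,-0.062,-0.026],"spin":-0.5},{"slide":[0.315,-0.069,-0.029],"spin":-0.56},{"slide":[0.34,-0.075,-0.032],"spin":-0.62},{"slide":[0.353,-0.077,-0.033],"spin":-0.62},{"slide":[0.353,-0.077,-0.033],"spin":-0.62}]}}

```text
time_s: 20.82
tcp_pos: [299.1, 481.1, 178.6]
tool_rot: [1.186, 2.902, 0.007]
force: [0.5, 0.2, -0.0]
grip_width: 22.2
```

```bash
python3 - <<'E'
from meas import *
c=capture("top");save(c,"t10");s=capture("side");save(s,"s10")
a=cv2.imread("pics/t10.png");b=cv2.imread("pics/s10.png")
cv2.imwrite("pics/z10.png",np.hstack([cv2.resize(a[200:310,270:400],(400,338)),cv2.resize(b[170:300,280:420],(400,371))[:338]]))
cv2.imwrite("pics/z10b.png",cv2.resize(a[130:310,170:410],None,fx=3.3,fy=3.3))
for n,p in [("gold",(246,225)),("silv",(239,186))]: print(n,blob(np.array(c["pixels"]),p,13,110)[0])
E
```

```text
gold [245.20689655 223.9137931 ]
silv [238.26865672 185.98507463]
```

View pics/z10.png

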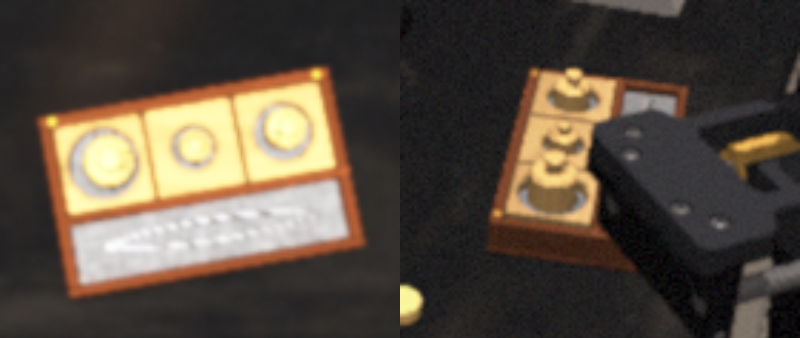

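View pics/z10b.png

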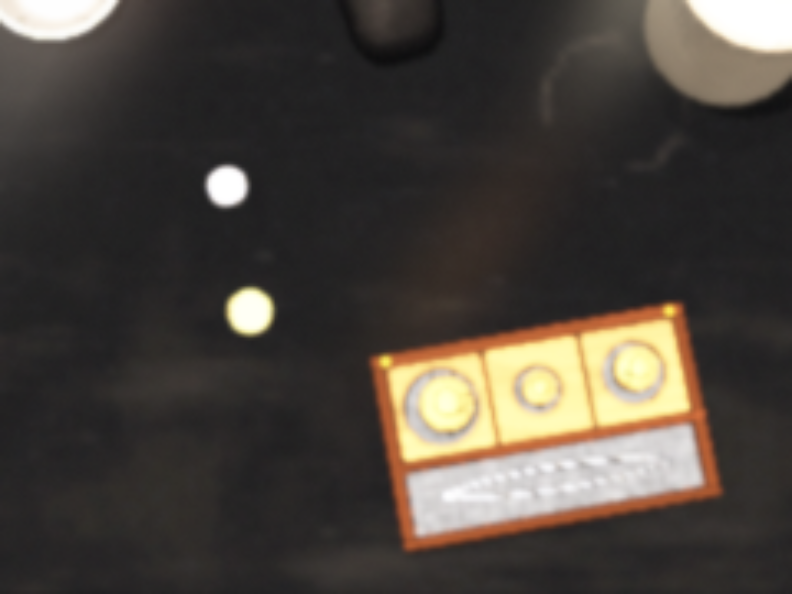

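```bash
python3 -c "
from workcell import env
print(env.job_done())"
```

```text
the job is handed in; nothing more can be done
None
```

The job is done and handed in at about 21 s on the robot's clock, against the 93 s limit. I placed the large, medium and small weights in the wide, middle and narrow wells, in that order. Then I laid the tweezers in the groove behind the front lip.

- **Weights:** the last pictures show all three upright in their wells. The large one sits a few mm off centre but inside its well.
- **Tweezers:** in the last top picture they lie wholly inside the groove. The gripper hid most of the groove from the side camera, so that view did not confirm it.
- **Discs:** the gold and silver discs are at the same pixel positions as at the start, (245.2, 223.9) and (238.3, 186.0).
- **Arm:** it was clear of everything at hand-in. The force readings after each move stayed below about 7 N.

Two readings disagreed along the way. The networks mislabelled a few things, so I took the positions from the top picture instead. The side camera read about 2–3 pixels low against the top one, within what the wells allow.

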